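# Put the fresh eluent bottle on line and switch the sprung selector knob to it

## Robot

A 7-joint arm with a two-finger parallel gripper is mounted at the origin on the work surface. World frame = base frame: x ahead of the robot, y to its left, z up, the work surface at z = 0. Lengths are in m, angles in rad, forces in N, time in s.
With the tool pointing down it reaches from about 0.4 to 0.9 m from the base axis. Payload 5.5 kg.
Tool frame: the origin (TCP) lies at the very end of the fingers, on their centre line; the grasp point (between the pads) lies env.grip_point_offset behind it (env.grip_point_offset is the distance from the TCP to the grasp point, in m); z points along the fingers, y is the line along which they close (so a half turn about z gives the same grasp; the last joint's range is limited). The gripper opens to 85 mm and grips with 20 to 120 N. Pads are 22 mm wide; open, the fingers measure 114 mm over their backs; the gripper's body (76 mm by 85 mm) begins 54 mm behind the grasp point. The pads swing forward as they close: fully open they stand 13 mm farther back than shut.
Start: joints at [1.47, 0.501, -0.427, 1.55, 0.221, 1.138, -0.21], TCP at [0.231, -0.607, 0.231] pointing down, gripper open.
Joint ranges: [-2.88, 2.88], [-0.31, 2.03], [-1.54, 1.56], [0.2, 2.42], [-1.41, 4.55], [0.19, 2.02], [-2.57, 2.57]. Speed limits (rad/s): [2.57, 2.57, 3.14, 3.14, 3.14, 3.14, 3.14].

## Interface

Orientations are given as a unit quaternion [w, x, y, z].
In Python, from cell import readout, imaging, env gives the robot as it stands.
- The arm moves only by the tool jog_arm, never from a script. Its argument "motion" is a list of rows, each an object of numbers: "ax", "ay", "az": the turn, a rotation vector about the tool's x, y, z in rad; "dx", "dy", "dz": the shift along the tool's x, y, z in cm; "grip": the gripper command: -1 is shut, 1 is fully open, values between are in proportion. A call has 1 to 20 rows; each row is the pose to reach, as a shift and turn from the pose commanded when the call began, along the tool's axes at that moment; what a row does not reach only later rows make up. A row lasts 1/12 s, in which the tool goes at most 41.7 mm and 7.16 degrees, less where a joint would pass 70% of its speed; a pose out of reach is approached as far as the arm can. A call with a gripper value outside its range is refused whole. The fingers move at their own pace and stop on an object; the grip force is fixed at half the most. Time passes only in rows, so rows that repeat a pose let the fingers close. It gives the time, the measured TCP pose, the force, the opening and the grip force at its end, in the units of the state.
- readout.read_state(): the state, without advancing time (a new reading comes with each control period).
- imaging.snapshot(name): name is "scene" or "top" or "wrist"; returns (picture, depth): 400x640x3 uint8, red, green, blue; 400x640 float32, m along the optical axis (not along the pixel's ray), 0 where there is no reading.
- imaging.camera_info(name): a dict with "mtx" (3x3 intrinsics, pixels), "T" (4x4, takes a point from camera to world coordinates). Camera axes: x right, y up, looking along -z (the intrinsics and any distortion apply to the point x, -y, -z); pixel columns grow to the right and rows downward; lengths in m; the calibration is good to about 2 mm. A picture is of the moment at which its call begins: read the wrist's pose just before it. camera_info takes no time and is no camera call; for the wrist camera it gives the pose at the moment of the call.
- env.finish_job(): hands the job in; it is judged then, once.
Trained networks look in the newest picture that a camera, given by its name, has taken for a name from the list of things; names that differ only in an ending like _2 or _b are one class to them, and where a whole thing is asked for, a point or a joint stands for the part that bears it (a point fixed in the world has none). Each returns a list of dicts, best first, with "p" (0 to 1); they miss things now and then, are a little off and sometimes report something else, mostly with a low value. They report only what shows in the picture. A call takes as long as a camera call.
- imaging.spot_in(camera, label): "uv" ([column, row] in pixels, amid what is visible of it).
- imaging.spot_point(camera, label): "uv" ([column, row] in pixels: a listed point, or the origin of a listed thing).
The state is a dict: "time_s": time; "qpos": joint angles; "qd": joint speeds; "joint_efforts": joint torques, N m; "eef_pos": TCP position; "orientation": TCP orientation; "force": force on the tool from outside, world axes, zero at the start; "moment": the same for the moment, N m; "finger_gap": finger opening in m; "grasp_force": force on a finger pad.
Only numpy, scipy, OpenCV 4.12 (cv2) and the standard library are available. Lean on these libraries where they do the work, as an engineer would, in place of code of your own. Each camera call takes 0.05 s, during which the arm holds its last target. There are 200 camera calls.

## Task

Stand the yellow-capped bottle gently in the empty yellow cradle of the bottle rack and let go of it. Then switch the valve to that bottle: pull the selector knob up against its spring, turn its white pointer to the yellow mark, and let it drop fully home into the notch there. Leave the blue and green bottles and the beaker where they are.

Things in the scene. Friction and masses are not known exactly. Their poses are not given: they have to be found in the camera images.
- bottle_yellow_centre (a point): Centre (70 mm above the underside) of the loose white plastic bottle with yellow screw cap and yellow band, standing on the bench; z axis up the bottle. 140 mm tall, 0.25 to 0.5 kg, body 60 mm in diameter up to 15 mm above this point, then shoulder and neck; cap 38 mm in diameter from 42 to 70 mm above this point, good to grip from above.
- cradle_yellow_floor (a point): Centre of the inner floor of the empty yellow cradle, one of three square open plastic trays (yellow, blue, green, 110 mm apart in a row, in any order) on an aluminium rack plate. Inside 74 x 74 mm, outside 86 x 86 mm, walls rise 12 mm above this floor. The bottle's underside rests on this floor, 12 mm above the bench. z up, y along the row.
- bottle_blue_centre (a point): Centre of the like bottle with a blue cap, standing in the blue cradle of the rack; to be left alone.
- bottle_green_centre (a point): Centre of the like bottle with a green cap, standing in the green cradle of the rack; to be left alone.
- selector_grip (a point): On the knob's vertical axis at grip height, 42 mm above the top of the cream valve housing (160 x 160 x 60 mm) when down. The knob is a black bar, 24 mm thick, 70 mm long, from 23 mm below to 15 mm above this point, with a white pointer tip (18 x 14 mm) at one end; steel teeth below it reach 14 mm above the housing. x axis: where the pointer points; z up. It rises and turns with the knob.
- selector_pointer (a point): Point just above the dial 64 mm from the knob's axis in the direction of the white pointer: where the pointer aims. It lies over a mark when the knob is turned to it. It rises and turns with the knob.
- mark_yellow: The yellow disc, 24 mm in diameter, on top of the valve housing 64 mm from the knob's axis; origin at its centre. Four such discs (yellow, blue, green, red, in any order) lie at 40 and 80 degrees to either side of where the pointer stands at the start, each at a notch.
- selector (a joint): Turn of the knob in rad, counter-clockwise seen from above, 0 at the unmarked parking notch where it starts (within 0.03). Notches at about -1.40, -0.70, 0, 0.70 and 1.40; end stops at -1.6 and 1.6. While it is down the teeth hold it within about 0.07 rad of a notch; lifted, it turns easily (about 0.02 N m).
- selector_lift (a joint): How far the knob is pulled up in m: 0 fully home in a notch, end stop at 0.022. A spring pulls it down with 5 N at 0 and 10.5 N at the end stop, and its weight adds 1.4 N. Its pin clears the teeth from about 0.013; 0.017 to 0.020 is a good height for turning. Let go within about 0.25 rad of a notch, it slides in by itself.
- beaker: Glass beaker, 64 mm in diameter, 75 mm tall, standing loose on the bench; origin at the centre of its underside; to be left alone.

How it is judged:
By the outcome, as a careful person would: the job done as asked, in the order asked, and still so for the second after the job is handed in, with the robot touching nothing.
It also fails if it takes over 51 s, if anything falls off the work surface, if the arm or the gripper's body presses on something with over 40 N, if the wrist force passes 120 N, or if a joint passes its speed limit or range.

## Working session

There is one attempt and no reset: what is moved stays moved. The work goes in short steps, Python scripts to look and compute and a tool call to move; the robot and the scene stay as the last step left them, time stands still between calls to the robot, and variables do not carry over. Pictures are saved under pics/ and viewed, at most 10 in all, crops included, and the job is handed in when it is done.

Besides the shell and the picture viewer there is one more tool, called in YAML: its name, and indented under it one key for each argument. jog_arm: Moves the arm, as the interface text tells. Its arguments: {"type":"object","properties":{"motion":{"type":"array"}},"required":["motion"]}

```bash
ls; mkdir -p pics
cat > h.py <<'E'
import numpy as np, cv2
from cell import readout, imaging, env
from scipy.spatial.transform import Rotation as R
def ray(info,uv):
    K=np.array(info["mtx"]);T=np.array(info["T"])
    d=np.linalg.inv(K)@[uv[0],uv[1],1.]; d=T[:3,:3]@(d*[1,-1,-1]); return T[:3,3],d
def at_z(info,uv,z):
    o,d=ray(info,uv); return o+d*(z-o[2])/d[2]
def at_depth(info,uv,dep):
    o,d=ray(info,uv); u,v=int(round(uv[0])),int(round(uv[1]))
    w=dep[max(v-2,0):v+3,max(u-2,0):u+3]; w=w[w>0]
    return o+d*np.median(w) if w.size else None
def Rt():
    s=readout.read_state(); q=s["orientation"]
    return np.array(s["eef_pos"]),R.from_quat([q[1],q[2],q[3],q[0]]),s
def jog(target,Rtgt=None):
    p,r,s=Rt(); d=r.inv().apply(np.array(target)-p)*100
    return d.round(2), None if Rtgt is None else (r.inv()*Rtgt).as_rotvec().round(3)
E
python3 - <<'E'
from h import *
print(env.grip_point_offset, [k for k in dir(env) if k[0]!='_'])
p,r,s=Rt(); print(s, r.as_matrix().round(3))
L=["bottle_yellow_centre","cradle_yellow_floor","bottle_blue_centre","bottle_green_centre","selector_grip","selector_pointer","mark_yellow","beaker"]
Z=[.07,.012,.082,.082,.102,.062,.06,0]
ims=[]
for c in ["scene","top"]:
    im,dep=imaging.snapshot(c); info=imaging.camera_info(c); print(c,np.array(info["T"]).round(3).tolist(), {k:info[k] for k in info if k not in("T",)})
    ims.append(im)
    for l,z in zip(L,Z):
        for d in imaging.spot_point(c,l)[:2]:
            a=at_depth(info,d["uv"],dep)
            print(l,np.round(d["uv"],1),round(d["p"],2),"atz",at_z(info,d["uv"],z).round(3),"dep",None if a is None else a.round(3))
    cv2.imwrite(f"pics/{c}0.png",im[:,:,::-1])
E
```

```text
pics
0.0187 ['IKError', 'finish_job', 'grip_point_offset']
{'time_s': 0.0, 'qpos': array([ 1.47018218,  0.50185221, -0.42677177,  1.55142695,  0.22081486,
        1.13826499, -0.21031299]), 'qd': array([-5.20937044e-04,  4.16187912e-05,  8.92625695e-04, -3.43126393e-04,
        4.31674085e-04,  1.18545341e-03,  1.66787169e-03]), 'joint_efforts': array([-3.28908063e-04, -5.69509327e+01, -5.81684455e+00, -2.80932623e+01,
        1.03520625e-02,  1.19099903e-02,  9.28780082e-06]), 'eef_pos': array([ 0.23100395, -0.6068515 ,  0.23026446]), 'orientation': array([-9.36498117e-04,  9.83497646e-01,  1.80918444e-01, -1.44336816e-04]), 'force': array([0.68019074, 0.81316582, 0.30963849]), 'moment': array([-0.0236993 , -0.00343676, -0.03375512]), 'grasp_force': 0.0, 'finger_gap': 0.08544461776141543} [[ 0.935  0.356 -0.001]
 [ 0.356 -0.935  0.002]
 [ 0.    -0.002 -1.   ]]
scene [[-0.609, -0.565, 0.557, 1.033], [0.793, -0.443, 0.418, 0.34], [0.011, 0.696, 0.718, 0.76], [0.0, 0.0, 0.0, 1.0]] {'mtx': array([[514.74306344,   0.        , 314.07922433],
       [  0.        , 514.74306344, 198.2900155
[... 1181 characters left out ...]
32 0.246 0.01 ]
cradle_yellow_floor [423.1 173.9] 0.45 atz [ 0.568 -0.26   0.012] dep [ 0.56  -0.249  0.06 ]
bottle_blue_centre [277.4 130.1] 0.65 atz [0.634 0.031 0.082] dep [0.621 0.027 0.137]
bottle_green_centre [219.3 127.6] 0.87 atz [0.637 0.14  0.082] dep [0.621 0.127 0.146]
selector_grip [425.4 203.2] 0.7 atz [ 0.5   -0.243  0.102] dep [ 0.498 -0.24   0.117]
selector_pointer [423.2 169.9] 0.66 atz [ 0.568 -0.248  0.062] dep [ 0.568 -0.249  0.061]
mark_yellow [385.9 196.6] 0.5 atz [ 0.515 -0.177  0.06 ] dep [ 0.515 -0.177  0.063]
mark_yellow [280.7 128.7] 0.43 atz [0.642 0.026 0.06 ] dep [0.624 0.021 0.134]
beaker [318.5 245.1] 0.65 atz [ 0.421 -0.051  0.   ] dep [ 0.421 -0.051  0.003]
```

Run:
```python
import cv2,numpy as np
a=cv2.imread("pics/scene0.png");b=cv2.imread("pics/top0.png")
cv2.imwrite("pics/s1.png",cv2.resize(a[60:400,150:550],None,fx=1.7,fy=1.7)[:600])
```

```text
(no output)
```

View pics/scene0.png

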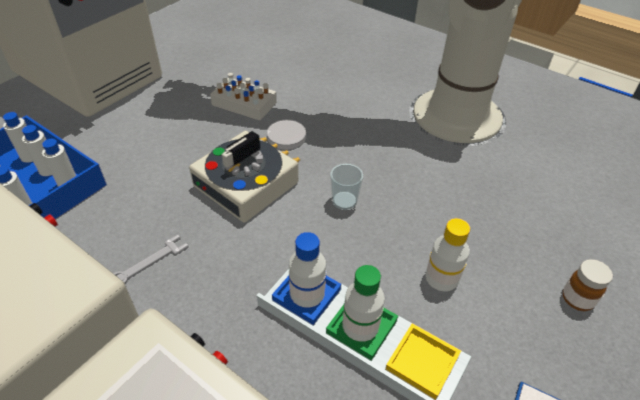

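View pics/top0.png

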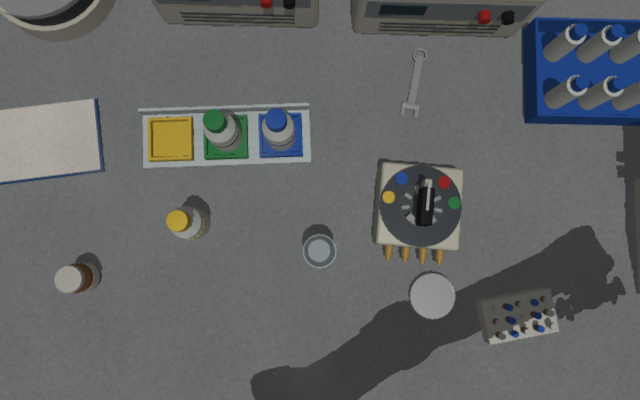

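The scene picture shows the valve at (240,165), with marks yellow (262,180), blue (240,184), red (212,165) and green (218,151). The beaker is at (346,188), the yellow bottle at (448,255) and the empty yellow cradle at (424,360). The top view agrees, so yellow is the outer mark counter-clockwise (+1.40). Next I'll refine the cap, cradle and knob positions.

```bash
cat >> h.py <<'E'
def blob(im,dep,info,zr,roi=None):
    """yellow pixels whose world height is in zr -> world points"""
    hsv=cv2.cvtColor(im,cv2.COLOR_RGB2HSV); m=cv2.inRange(hsv,(20,130,60),(34,255,255))
    v,u=np.nonzero((m>0)&(dep>0)); K=np.array(info["mtx"]);T=np.array(info["T"])
    P=np.c_[u,v,np.ones(len(u))]@np.linalg.inv(K).T*[1,-1,-1]*dep[v,u][:,None]
    P=P@T[:3,:3].T+T[:3,3]
    k=(P[:,2]>zr[0])&(P[:,2]<zr[1]); return P[k],np.c_[u,v][k]
E
python3 - <<'E'
from h import *
for c in ["scene","top"]:
    im,dep=imaging.snapshot(c); info=imaging.camera_info(c)
    for n,zr in [("captop",(.134,.15)),("cradle",(.0,.035)),("mark",(.055,.068))]:
        P,uv=blob(im,dep,info,zr)
        if len(P)==0: print(c,n,"none");continue
        med=np.median(P,0); P=P[np.linalg.norm(P-med,axis=1)<.08]
        print(c,n,len(P),P.mean(0).round(4),((P.min(0)+P.max(0))/2).round(4),(P.max(0)-P.min(0)).round(3))
Rz=lambda a:R.from_matrix(np.array([[np.cos(a),np.sin(a),0],[np.sin(a),-np.cos(a),0],[0,0,-1]]))
p,r,s=Rt()
for t in ([.45,-.2,.26],[.458,.20,.26]): print(jog(t,Rz(np.arctan2(.356,.935))))
E
```

```text
scene captop 350 [0.4605 0.1999 0.1382] [0.4587 0.1993 0.1379] [0.038 0.036 0.008]
scene cradle 3138 [0.6273 0.2521 0.0141] [0.6271 0.252  0.016 ] [0.093 0.089 0.021]
scene mark 121 [ 0.516  -0.189   0.0619] [ 0.519  -0.208   0.0622] [0.039 0.083 0.011]
top captop 364 [0.4591 0.196  0.1387] [0.4592 0.1965 0.1384] [0.035 0.037 0.008]
top cradle 1930 [0.628  0.2499 0.014 ] [0.6275 0.2489 0.0158] [0.09  0.089 0.024]
top mark 123 [ 0.515  -0.1811  0.0625] [ 0.515  -0.1806  0.0629] [0.021 0.023 0.007]
(array([ 34.94, -30.3 ,  -2.87]), array([ 0., -0.,  0.]))
(array([ 49.92, -67.39,  -2.87]), array([ 0., -0.,  0.]))
```

jog_arm:
  motion:
    - {"dx":35,"dy":-30,"dz":-3,"grip":1}
    - {"dx":35,"dy":-30,"dz":-3,"grip":1}
    - {"dx":35,"dy":-30,"dz":-3,"grip":1}
    - {"dx":35,"dy":-30,"dz":-3,"grip":1}
    - {"dx":35,"dy":-30,"dz":-3,"grip":1}
    - {"dx":35,"dy":-30,"dz":-3,"grip":1}
    - {"dx":35,"dy":-30,"dz":-3,"grip":1}
    - {"dx":35,"dy":-30,"dz":-3,"grip":1}
    - {"dx":35,"dy":-30,"dz":-3,"grip":1}
    - {"dx":35,"dy":-30,"dz":-3,"grip":1}
    - {"dx":49,"dy":-66,"dz":-3,"grip":1}
    - {"dx":49,"dy":-66,"dz":-3,"grip":1}
    - {"dx":49,"dy":-66,"dz":-3,"grip":1}
    - {"dx":49,"dy":-66,"dz":-3,"grip":1}
    - {"dx":49,"dy":-66,"dz":-3,"grip":1}
    - {"dx":49,"dy":-66,"dz":-3,"grip":1}
    - {"dx":49,"dy":-66,"dz":-3,"grip":1}
    - {"dx":49,"dy":-66,"dz":-3,"grip":1}
    - {"dx":49,"dy":-66,"dz":-3,"grip":1}
    - {"dx":49,"dy":-66,"dz":-3,"grip":1}

```text
$.motion[0]: bad value
```

```bash
cat >> h.py <<'E'
def Rz(a): return R.from_matrix(np.array([[np.cos(a),np.sin(a),0],[np.sin(a),-np.cos(a),0],[0,0,-1]]))
E
python3 - <<'E'
from h import *
p,r,s=Rt(); print(p.round(4),s["qpos"].round(2),s["time_s"],r.as_matrix().round(3).tolist())
im,dep=imaging.snapshot("wrist"); info=imaging.camera_info("wrist"); print(np.array(info["T"]).round(3).tolist())
cv2.imwrite("pics/w1.png",im[:,:,::-1])
for n,zr in [("captop",(.132,.152)),("cradle",(.0,.035))]:
    P,uv=blob(im,dep,info,zr)
    if len(P)<20: print(n,"none");continue
    med=np.median(P,0); P=P[np.linalg.norm(P-med,axis=1)<.08]
    print(n,len(P),P.mean(0).round(4),((P.min(0)+P.max(0))/2).round(4),(P.max(0)-P.min(0)).round(3))
a=np.arctan2(.356,.935)
for t in ([.459,.1975,.23],[.459,.1975,.107]): print(jog(t,Rz(a)))
E
```

```text
[ 0.2313 -0.6075  0.2313] [ 1.47  0.5  -0.43  1.55  0.22  1.14 -0.21] 1.0 [[0.935, 0.356, 0.0], [0.356, -0.935, -0.0], [0.0, 0.0, -1.0]]
[[0.356, 0.886, 0.297, 0.306], [-0.934, 0.337, 0.114, -0.578], [0.0, -0.318, 0.948, 0.374], [0.0, 0.0, 0.0, 1.0]]
captop none
cradle none
(array([ 49.92, -67.12,   0.13]), array([-0., -0.,  0.]))
(array([ 49.92, -67.12,  12.43]), array([-0., -0.,  0.]))
```

jog_arm:
  motion:
    - {"ax":0,"ay":0,"az":0,"dx":35,"dy":-30,"dz":-3,"grip":1}
    - {"ax":0,"ay":0,"az":0,"dx":35,"dy":-30,"dz":-3,"grip":1}

```text
time_s: 1.22
eef_pos: [0.2691, -0.5355, 0.2359]
orientation: [-0.0, 0.984, 0.178, -0.0]
force: [2.3, 0.7, -0.2]
finger_gap: 0.0856
grasp_force: 0.0
```

Run:
```python
from h import *
a=np.arctan2(.356,.935)
for t in ([.45,-.2,.26],[.44,.17,.25]): print(jog(t,Rz(a)))
```

```text
(array([ 28.7 , -25.09,  -2.41]), array([-0.   ,  0.   , -0.006]))
(array([ 40.72, -60.09,  -1.41]), array([-0.   ,  0.   , -0.006]))
```

jog_arm:
  motion:
    - {"ax":0,"ay":0,"az":0,"dx":28,"dy":-25,"dz":-2,"grip":1}
    - {"ax":0,"ay":0,"az":0,"dx":28,"dy":-25,"dz":-2,"grip":1}
    - {"ax":0,"ay":0,"az":0,"dx":28,"dy":-25,"dz":-2,"grip":1}
    - {"ax":0,"ay":0,"az":0,"dx":28,"dy":-25,"dz":-2,"grip":1}
    - {"ax":0,"ay":0,"az":0,"dx":28,"dy":-25,"dz":-2,"grip":1}
    - {"ax":0,"ay":0,"az":0,"dx":28,"dy":-25,"dz":-2,"grip":1}
    - {"ax":0,"ay":0,"az":0,"dx":28,"dy":-25,"dz":-2,"grip":1}
    - {"ax":0,"ay":0,"az":0,"dx":28,"dy":-25,"dz":-2,"grip":1}
    - {"ax":0,"ay":0,"az":0,"dx":40,"dy":-58,"dz":-1,"grip":1}
    - {"ax":0,"ay":0,"az":0,"dx":40,"dy":-58,"dz":-1,"grip":1}
    - {"ax":0,"ay":0,"az":0,"dx":40,"dy":-58,"dz":-1,"grip":1}
    - {"ax":0,"ay":0,"az":0,"dx":40,"dy":-58,"dz":-1,"grip":1}
    - {"ax":0,"ay":0,"az":0,"dx":40,"dy":-58,"dz":-1,"grip":1}
    - {"ax":0,"ay":0,"az":0,"dx":40,"dy":-58,"dz":-1,"grip":1}
    - {"ax":0,"ay":0,"az":0,"dx":40,"dy":-58,"dz":-1,"grip":1}
    - {"ax":0,"ay":0,"az":0,"dx":40,"dy":-58,"dz":-1,"grip":1}
    - {"ax":0,"ay":0,"az":0,"dx":40,"dy":-58,"dz":-1,"grip":1}
    - {"ax":0,"ay":0,"az":0,"dx":40,"dy":-58,"dz":-1,"grip":1}
    - {"ax":0,"ay":0,"az":0,"dx":40,"dy":-58,"dz":-1,"grip":1}

```text
time_s: 2.8
eef_pos: [0.4379, 0.1552, 0.2474]
orientation: [-0.001, 0.983, 0.185, 0.001]
force: [0.6, 0.2, 0.3]
finger_gap: 0.0852
grasp_force: 0.0
```

Run:
```python
from h import *
p,r,s=Rt(); print(p.round(4),s["qpos"].round(2),s["time_s"],r.as_matrix().round(3).tolist())
im,dep=imaging.snapshot("wrist"); info=imaging.camera_info("wrist"); print(np.array(info["T"]).round(3).tolist())
cv2.imwrite("pics/w1.png",im[:,:,::-1])
for n,zr in [("captop",(.132,.152)),("cradle",(.0,.035))]:
    P,uv=blob(im,dep,info,zr)
    if len(P)<20: print(n,"none");continue
    med=np.median(P,0); P=P[np.linalg.norm(P-med,axis=1)<.08]
    print(n,len(P),P.mean(0).round(4),((P.min(0)+P.max(0))/2).round(4),(P.max(0)-P.min(0)).round(3))
a=np.arctan2(.356,.935)
for t in ([.459,.1975,.20],[.459,.1975,.107]): print(jog(t,Rz(a)))
```

```text
[0.4379 0.1552 0.2474] [ 0.46  0.22 -0.96  1.97  0.2   1.05 -1.78] 2.8 [[0.932, 0.363, 0.001], [0.363, -0.932, 0.003], [0.002, -0.002, -1.0]]
[[0.361, 0.884, 0.296, 0.513], [-0.933, 0.342, 0.114, 0.182], [-0.0, -0.317, 0.948, 0.389], [0.0, 0.0, 0.0, 1.0]]
captop 1389 [0.4583 0.1951 0.1393] [0.4576 0.1952 0.1369] [0.037 0.037 0.01 ]
cradle 1962 [0.5963 0.2382 0.0159] [0.6016 0.2448 0.0171] [0.042 0.086 0.017]
(array([ 3.58, -3.46,  4.7 ]), array([-0.001, -0.001,  0.005]))
(array([ 3.58, -3.46, 14.  ]), array([-0.001, -0.001,  0.005]))
```

jog_arm:
  motion:
    - {"ax":0,"ay":0,"az":0,"dx":3.5,"dy":-3.35,"dz":5,"grip":1}
    - {"ax":0,"ay":0,"az":0,"dx":3.5,"dy":-3.35,"dz":5,"grip":1}
    - {"ax":0,"ay":0,"az":0,"dx":3.5,"dy":-3.35,"dz":8,"grip":1}
    - {"ax":0,"ay":0,"az":0,"dx":3.5,"dy":-3.35,"dz":11,"grip":1}
    - {"ax":0,"ay":0,"az":0,"dx":3.5,"dy":-3.35,"dz":13,"grip":1}
    - {"ax":0,"ay":0,"az":0,"dx":3.5,"dy":-3.35,"dz":14,"grip":1}
    - {"ax":0,"ay":0,"az":0,"dx":3.5,"dy":-3.35,"dz":14,"grip":1}
    - {"ax":0,"ay":0,"az":0,"dx":3.5,"dy":-3.35,"dz":14,"grip":1}

```text
time_s: 3.52
eef_pos: [0.4597, 0.1928, 0.107]
orientation: [0.0, 0.984, 0.18, -0.0]
force: [1.0, 0.6, 0.1]
finger_gap: 0.0852
grasp_force: 0.0
```

jog_arm:
  motion:
    - {"ax":0,"ay":0,"az":0,"dx":0,"dy":-0.3,"dz":0,"grip":1}
    - {"ax":0,"ay":0,"az":0,"dx":0,"dy":-0.3,"dz":0,"grip":-1}
    - {"ax":0,"ay":0,"az":0,"dx":0,"dy":-0.3,"dz":0,"grip":-1}
    - {"ax":0,"ay":0,"az":0,"dx":0,"dy":-0.3,"dz":0,"grip":-1}
    - {"ax":0,"ay":0,"az":0,"dx":0,"dy":-0.3,"dz":0,"grip":-1}
    - {"ax":0,"ay":0,"az":0,"dx":0,"dy":-0.3,"dz":0,"grip":-1}
    - {"ax":0,"ay":0,"az":0,"dx":0,"dy":-0.3,"dz":0,"grip":-1}
    - {"ax":0,"ay":0,"az":0,"dx":0,"dy":-0.3,"dz":0,"grip":-1}
    - {"ax":0,"ay":0,"az":0,"dx":0,"dy":-0.3,"dz":0,"grip":-1}
    - {"ax":0,"ay":0,"az":0,"dx":0,"dy":-0.3,"dz":0,"grip":-1}

```text
time_s: 4.35
eef_pos: [0.4588, 0.1971, 0.1075]
orientation: [-0.0, 0.983, 0.181, 0.001]
force: [-0.7, 0.5, 6.7]
finger_gap: 0.0367
grasp_force: 59.5
```

Run:
```python
from h import *
p,r,s=Rt(); print(p.round(4),s["finger_gap"],s["grasp_force"],s["force"])
a=np.arctan2(.356,.935)
for t in ([.459,.196,.175],[.6275,.2505,.175],[.6275,.2505,.121]): print(jog(t,Rz(a)))
```

```text
[0.4588 0.1971 0.1075] 0.03670975884696402 59.50016677379608 [-0.6997084   0.52827114  6.74025615]
(array([-0.01,  0.11, -6.75]), array([ 0.   , -0.001,  0.   ]))
(array([17.68,  1.02, -6.72]), array([ 0.   , -0.001,  0.   ]))
(array([17.67,  1.02, -1.32]), array([ 0.   , -0.001,  0.   ]))
```

jog_arm:
  motion:
    - {"ax":0,"ay":0,"az":0,"dx":0,"dy":0,"dz":-1,"grip":-1}
    - {"ax":0,"ay":0,"az":0,"dx":0,"dy":0,"dz":-3,"grip":-1}
    - {"ax":0,"ay":0,"az":0,"dx":0,"dy":0,"dz":-5,"grip":-1}
    - {"ax":0,"ay":0,"az":0,"dx":1,"dy":0,"dz":-6.5,"grip":-1}
    - {"ax":0,"ay":0,"az":0,"dx":3,"dy":0.2,"dz":-6.5,"grip":-1}
    - {"ax":0,"ay":0,"az":0,"dx":5.5,"dy":0.4,"dz":-6.5,"grip":-1}
    - {"ax":0,"ay":0,"az":0,"dx":8,"dy":0.6,"dz":-6.5,"grip":-1}
    - {"ax":0,"ay":0,"az":0,"dx":10.5,"dy":0.7,"dz":-6.5,"grip":-1}
    - {"ax":0,"ay":0,"az":0,"dx":13,"dy":0.8,"dz":-6.5,"grip":-1}
    - {"ax":0,"ay":0,"az":0,"dx":15,"dy":0.9,"dz":-6.5,"grip":-1}
    - {"ax":0,"ay":0,"az":0,"dx":16.5,"dy":1,"dz":-6.5,"grip":-1}
    - {"ax":0,"ay":0,"az":0,"dx":17.5,"dy":1,"dz":-6.5,"grip":-1}
    - {"ax":0,"ay":0,"az":0,"dx":17.7,"dy":1,"dz":-6.5,"grip":-1}
    - {"ax":0,"ay":0,"az":0,"dx":17.7,"dy":1,"dz":-6.5,"grip":-1}
    - {"ax":0,"ay":0,"az":0,"dx":17.7,"dy":1,"dz":-6.5,"grip":-1}
    - {"ax":0,"ay":0,"az":0,"dx":17.7,"dy":1,"dz":-6.5,"grip":-1}

```text
time_s: 5.68
eef_pos: [0.6261, 0.2498, 0.1716]
orientation: [0.0, 0.983, 0.181, -0.001]
force: [0.6, 0.3, -4.1]
finger_gap: 0.0366
grasp_force: 60.9
```

Run:
```python
from h import *
p,r,s=Rt(); print(p.round(4),s["finger_gap"],s["grasp_force"],s["force"],s["qpos"].round(2))
im,dep=imaging.snapshot("scene"); c=cv2.resize(im[180:400,240:520],None,fx=2.5,fy=2.5); cv2.imwrite("pics/s2.png",c[:,:,::-1])
a=np.arctan2(.356,.935)
print(jog([.6275,.2505,.121],Rz(a)))
```

```text
[0.6261 0.2498 0.1716] 0.0366420254795633 60.9349250793457 [ 0.64159131  0.33288911 -4.05788676] [ 0.09  0.69 -0.77  1.53  0.52  1.13 -2.  ]
(array([ 0.14, -0.03,  5.07]), array([0.   , 0.001, 0.   ]))
```

View pics/s2.png

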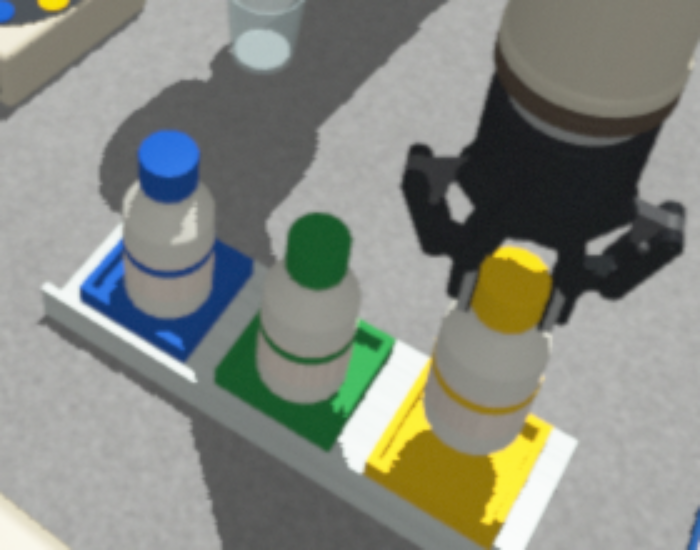

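The bottle hangs upright, held by its cap at (512,290) in the crop, directly over the yellow tray at (460,460). I'll lower it gently.

jog_arm:
  motion:
    - {"ax":0,"ay":0,"az":0,"dx":0.1,"dy":0,"dz":1,"grip":-1}
    - {"ax":0,"ay":0,"az":0,"dx":0.1,"dy":0,"dz":2.2,"grip":-1}
    - {"ax":0,"ay":0,"az":0,"dx":0.1,"dy":0,"dz":3.4,"grip":-1}
    - {"ax":0,"ay":0,"az":0,"dx":0.1,"dy":0,"dz":4.2,"grip":-1}
    - {"ax":0,"ay":0,"az":0,"dx":0.1,"dy":0,"dz":4.6,"grip":-1}
    - {"ax":0,"ay":0,"az":0,"dx":0.1,"dy":0,"dz":4.8,"grip":-1}
    - {"ax":0,"ay":0,"az":0,"dx":0.1,"dy":0,"dz":4.9,"grip":-1}
    - {"ax":0,"ay":0,"az":0,"dx":0.1,"dy":0,"dz":5.0,"grip":-1}
    - {"ax":0,"ay":0,"az":0,"dx":0.1,"dy":0,"dz":5.0,"grip":-1}
    - {"ax":0,"ay":0,"az":0,"dx":0.1,"dy":0,"dz":5.0,"grip":-1}

```text
time_s: 6.57
eef_pos: [0.6284, 0.2507, 0.1222]
orientation: [-0.0, 0.983, 0.181, 0.0]
force: [0.9, -0.0, -4.0]
finger_gap: 0.0368
grasp_force: 60.9
```

Still hanging (−4.0 N), so I'll go down in small steps.

jog_arm:
  motion:
    - {"ax":0,"ay":0,"az":0,"dx":0,"dy":0,"dz":0.1,"grip":-1}
    - {"ax":0,"ay":0,"az":0,"dx":0,"dy":0,"dz":0.2,"grip":-1}
    - {"ax":0,"ay":0,"az":0,"dx":0,"dy":0,"dz":0.2,"grip":-1}
    - {"ax":0,"ay":0,"az":0,"dx":0,"dy":0,"dz":0.2,"grip":-1}

```text
time_s: 6.9
eef_pos: [0.6281, 0.2505, 0.1198]
orientation: [0.0, 0.984, 0.181, 0.0]
force: [-0.6, 0.3, -3.6]
finger_gap: 0.0364
grasp_force: 60.9
```

jog_arm:
  motion:
    - {"ax":0,"ay":0,"az":0,"dx":0,"dy":0,"dz":0.05,"grip":-1}
    - {"ax":0,"ay":0,"az":0,"dx":0,"dy":0,"dz":0.1,"grip":-1}
    - {"ax":0,"ay":0,"az":0,"dx":0,"dy":0,"dz":0.1,"grip":-1}
    - {"ax":0,"ay":0,"az":0,"dx":0,"dy":0,"dz":0.1,"grip":-1}

```text
time_s: 7.23
eef_pos: [0.6285, 0.2508, 0.1196]
orientation: [-0.0, 0.983, 0.181, 0.001]
force: [-0.4, -0.8, 4.1]
finger_gap: 0.0368
grasp_force: 61.5
```

It is on the floor of the tray. Opening gently, then raising the arm.

jog_arm:
  motion:
    - {"ax":0,"ay":0,"az":0,"dx":0,"dy":0,"dz":0,"grip":-0.1}
    - {"ax":0,"ay":0,"az":0,"dx":0,"dy":0,"dz":0,"grip":0.2}
    - {"ax":0,"ay":0,"az":0,"dx":0,"dy":0,"dz":0,"grip":1}
    - {"ax":0,"ay":0,"az":0,"dx":0,"dy":0,"dz":0,"grip":1}
    - {"ax":0,"ay":0,"az":0,"dx":0,"dy":0,"dz":0,"grip":1}
    - {"ax":0,"ay":0,"az":0,"dx":0,"dy":0,"dz":0,"grip":1}
    - {"ax":0,"ay":0,"az":0,"dx":0,"dy":0,"dz":-1,"grip":1}
    - {"ax":0,"ay":0,"az":0,"dx":0,"dy":0,"dz":-3,"grip":1}
    - {"ax":0,"ay":0,"az":0,"dx":0,"dy":0,"dz":-6,"grip":1}
    - {"ax":0,"ay":0,"az":0,"dx":0,"dy":0,"dz":-9,"grip":1}
    - {"ax":0,"ay":0,"az":0,"dx":0,"dy":0,"dz":-12,"grip":1}
    - {"ax":0,"ay":0,"az":0,"dx":0,"dy":0,"dz":-12,"grip":1}

```text
time_s: 8.23
eef_pos: [0.631, 0.2531, 0.247]
orientation: [-0.001, 0.983, 0.181, 0.005]
force: [1.1, 0.5, -0.1]
finger_gap: 0.0851
grasp_force: 0.0
```

Run:
```python
from h import *
p,r,s=Rt(); print(p.round(4),s["finger_gap"],s["qpos"].round(2))
info=imaging.camera_info("wrist"); im,dep=imaging.snapshot("wrist")
P,uv=blob(im,dep,info,(.14,.165)); print("cap",len(P),P.mean(0).round(3) if len(P) else "")
for l in ("bottle_yellow_centre",): print(imaging.spot_point("wrist",l)[:2])
im,dep=imaging.snapshot("scene"); c=cv2.resize(im[90:400,150:550],None,fx=1.9,fy=1.9); cv2.imwrite("pics/s3.png",c[:,:,::-1])
# initial top view: knob axis & pointer (arm was clear)
for t in ([.50,-.10,.24],[.501,-.243,.22]): print(jog(t,Rz(-.12)))
```

```text
[0.631  0.2531 0.247 ] 0.08505145394319513 [ 0.1   0.63 -0.81  1.45  0.47  1.25 -1.96]
cap 1390 [0.629 0.253 0.151]
[{'uv': [322.2, 183.2], 'p': 0.78}]
(array([-24.46,  28.19,  -0.06]), array([ 0.   , -0.001,  0.484]))
(array([-29.45,  41.59,   1.94]), array([ 0.   , -0.001,  0.484]))
```

View pics/s3.png

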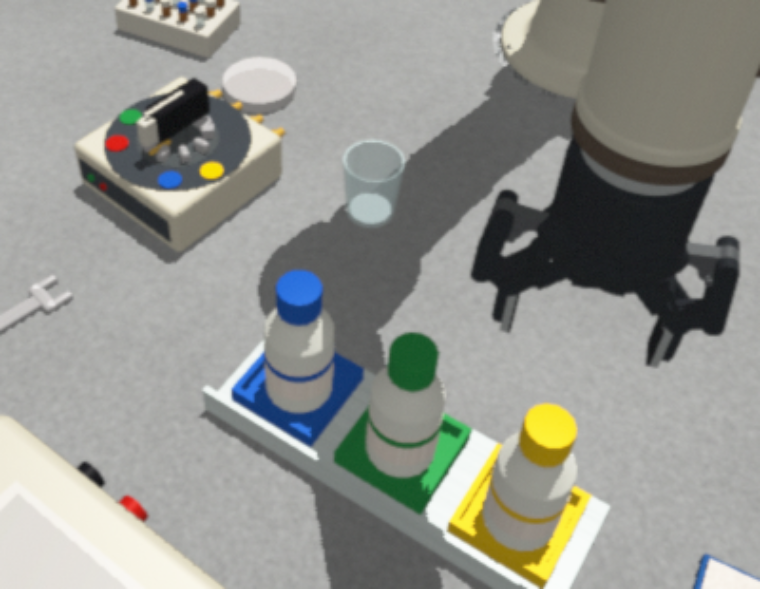

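The yellow bottle stands upright in the yellow tray (crop (530,490)), and the other bottles and the beaker haven't moved. The white pointer at (150,130) aims between red and blue, as at the start. Next I'll go above the knob.

jog_arm:
  motion:
    - {"ax":0,"ay":0,"az":0.1,"dx":-29.5,"dy":41.5,"dz":0,"grip":1}
    - {"ax":0,"ay":0,"az":0.2,"dx":-29.5,"dy":41.5,"dz":0,"grip":1}
    - {"ax":0,"ay":0,"az":0.3,"dx":-29.5,"dy":41.5,"dz":0,"grip":1}
    - {"ax":0,"ay":0,"az":0.4,"dx":-29.5,"dy":41.5,"dz":0,"grip":1}
    - {"ax":0,"ay":0,"az":0.48,"dx":-29.5,"dy":41.5,"dz":0,"grip":1}
    - {"ax":0,"ay":0,"az":0.48,"dx":-29.5,"dy":41.5,"dz":0,"grip":1}
    - {"ax":0,"ay":0,"az":0.48,"dx":-29.5,"dy":41.5,"dz":0,"grip":1}
    - {"ax":0,"ay":0,"az":0.48,"dx":-29.5,"dy":41.5,"dz":0,"grip":1}
    - {"ax":0,"ay":0,"az":0.48,"dx":-29.5,"dy":41.5,"dz":0,"grip":1}
    - {"ax":0,"ay":0,"az":0.48,"dx":-29.5,"dy":41.5,"dz":0,"grip":1}
    - {"ax":0,"ay":0,"az":0.48,"dx":-29.5,"dy":41.5,"dz":0,"grip":1}
    - {"ax":0,"ay":0,"az":0.48,"dx":-29.5,"dy":41.5,"dz":0,"grip":1}
    - {"ax":0,"ay":0,"az":0.48,"dx":-29.5,"dy":41.5,"dz":0,"grip":1}
    - {"ax":0,"ay":0,"az":0.48,"dx":-29.5,"dy":41.5,"dz":0,"grip":1}
    - {"ax":0,"ay":0,"az":0.48,"dx":-29.5,"dy":41.5,"dz":0,"grip":1}
    - {"ax":0,"ay":0,"az":0.48,"dx":-29.5,"dy":41.5,"dz":0,"grip":1}

```text
time_s: 9.72
eef_pos: [0.5001, -0.2406, 0.238]
orientation: [-0.001, 0.998, -0.057, -0.001]
force: [0.4, 1.2, -0.1]
finger_gap: 0.0853
grasp_force: 0.0
```

Run:
```python
from h import *
p,r,s=Rt(); print(p.round(4),s["qpos"].round(2),r.as_matrix().round(3)[0],s["time_s"])
info=imaging.camera_info("wrist"); im,dep=imaging.snapshot("wrist")
cv2.imwrite("pics/w2.png",im[:,:,::-1])
for l,z in (("selector_grip",.102),("selector_pointer",.062),("mark_yellow",.06)):
    for d in imaging.spot_point("wrist",l)[:2]: print(l,d,at_z(info,d["uv"],z).round(4))
# knob top points from depth
v,u=np.nonzero(dep>0); K=np.array(info["mtx"]);T=np.array(info["T"])
P=np.c_[u,v,np.ones(len(u))]@np.linalg.inv(K).T*[1,-1,-1]*dep[v,u][:,None]; P=P@T[:3,:3].T+T[:3,3]
k=(abs(P[:,2]-.117)<.006)&(np.linalg.norm(P[:,:2]-[.501,-.243],axis=1)<.07); Q=P[k][:,:2].astype(np.float32)
print(len(Q),P[k][:,2].mean(),cv2.minAreaRect(Q),cv2.fitLine(Q,cv2.DIST_L2,0,.01,.01).ravel())
```

```text
[ 0.5001 -0.2406  0.238 ] [ 0.93  0.36 -0.66  1.78  0.25  1.09 -1.5 ] [ 0.993 -0.114 -0.001] 9.7167
selector_grip {'uv': [326.4, 188.0], 'p': 0.72} [ 0.4995 -0.2427  0.102 ]
mark_yellow {'uv': [271.8, 172.8], 'p': 0.93} [ 0.5125 -0.1814  0.06  ]
1721 0.11647873768406863 ((0.5001831650733948, -0.2415432184934616), (0.02401336468756199, 0.0842808187007904), 85.59883117675781) [ 0.99616647 -0.08747771  0.49679455 -0.24148993]
```

View pics/w2.png

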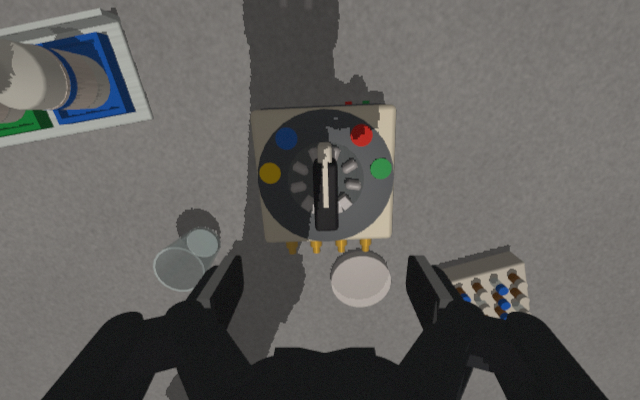

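The wrist view shows the black bar at (326,185) with its pointer up. Marks are yellow (270,173), blue (287,138), red (361,135) and green (381,168). I'll fit the dial axis from the four marks.

Run:
```python
from h import *
from scipy.optimize import least_squares
p,r,s=Rt(); info=imaging.camera_info("wrist")
M=np.array([at_z(info,uv,.06)[:2] for uv in ((270,173),(287,138),(361,135),(381,168))])
th=np.radians([80,40,-40,-80])
f=lambda q:(q[:2]+.064*np.c_[np.cos(q[2]+th),np.sin(q[2]+th)]-M).ravel()
o=least_squares(f,[.5,-.24,-.1]); print(o.x.round(4),(f(o.x)*1000).round(1),np.linalg.norm(M-o.x[:2],axis=1).round(4))
# dial disc circle
print("dial",at_z(info,(326,175),.061).round(4))
for t in ([*o.x[:2],.16],[*o.x[:2],.0835]): print(jog(t,Rz(-.09)))
```

```text
[ 0.4979 -0.2422 -0.0693] [ 0.3 -0.7 -0.3  0.3 -0.  -0.2  0.1  0.6] [0.0646 0.0641 0.0639 0.0646]
dial [ 0.5037 -0.2431  0.061 ]
(array([-0.25,  0.2 ,  7.87]), array([-0.   ,  0.   , -0.023]))
(array([-0.25,  0.2 , 15.52]), array([-0.   ,  0.   , -0.023]))
```

jog_arm:
  motion:
    - {"ax":0,"ay":0,"az":-0.03,"dx":-0.2,"dy":0.2,"dz":4,"grip":1}
    - {"ax":0,"ay":0,"az":-0.03,"dx":-0.2,"dy":0.2,"dz":8,"grip":1}
    - {"ax":0,"ay":0,"az":-0.03,"dx":-0.2,"dy":0.2,"dz":11,"grip":1}
    - {"ax":0,"ay":0,"az":-0.03,"dx":-0.2,"dy":0.2,"dz":13,"grip":1}
    - {"ax":0,"ay":0,"az":-0.03,"dx":-0.2,"dy":0.2,"dz":15,"grip":1}
    - {"ax":0,"ay":0,"az":-0.03,"dx":-0.2,"dy":0.2,"dz":15.5,"grip":1}
    - {"ax":0,"ay":0,"az":-0.03,"dx":-0.2,"dy":0.2,"dz":15.5,"grip":1}
    - {"ax":0,"ay":0,"az":-0.03,"dx":-0.2,"dy":0.2,"dz":15.5,"grip":1}

```text
time_s: 10.58
eef_pos: [0.4987, -0.2436, 0.0844]
orientation: [-0.0, 0.999, -0.043, 0.0]
force: [0.3, 0.0, 0.5]
finger_gap: 0.0853
grasp_force: 0.0
```

Run:
```python
from h import *
print(jog([.4985,-.2423,.0835],Rz(-.08)))
```

```text
(array([-0.03, -0.12,  0.09]), array([-0.   , -0.001, -0.005]))
```

jog_arm:
  motion:
    - {"ax":0,"ay":0,"az":0,"dx":0,"dy":-0.1,"dz":0.1,"grip":0}
    - {"ax":0,"ay":0,"az":0,"dx":0,"dy":-0.1,"dz":0.1,"grip":-1}
    - {"ax":0,"ay":0,"az":0,"dx":0,"dy":-0.1,"dz":0.1,"grip":-1}
    - {"ax":0,"ay":0,"az":0,"dx":0,"dy":-0.1,"dz":0.1,"grip":-1}
    - {"ax":0,"ay":0,"az":0,"dx":0,"dy":-0.1,"dz":0.1,"grip":-1}
    - {"ax":0,"ay":0,"az":0,"dx":0,"dy":-0.1,"dz":0.1,"grip":-1}
    - {"ax":0,"ay":0,"az":0,"dx":0,"dy":-0.1,"dz":0.1,"grip":-1}
    - {"ax":0,"ay":0,"az":0,"dx":0,"dy":-0.1,"dz":0.1,"grip":-1}
    - {"ax":0,"ay":0,"az":0,"dx":0,"dy":-0.1,"dz":0.1,"grip":-1}
    - {"ax":0,"ay":0,"az":0,"dx":0,"dy":-0.1,"dz":0.1,"grip":-1}

```text
time_s: 11.42
eef_pos: [0.4985, -0.2416, 0.0837]
orientation: [-0.0, 0.999, -0.043, 0.0]
force: [-1.9, 3.4, 7.3]
finger_gap: 0.0234
grasp_force: 59.3
```

jog_arm:
  motion:
    - {"ax":0,"ay":0,"az":0,"dx":0,"dy":0,"dz":-0.5,"grip":-1}
    - {"ax":0,"ay":0,"az":0,"dx":0,"dy":0,"dz":-1,"grip":-1}
    - {"ax":0,"ay":0,"az":0,"dx":0,"dy":0,"dz":-1.5,"grip":-1}
    - {"ax":0,"ay":0,"az":0,"dx":0,"dy":0,"dz":-1.85,"grip":-1}
    - {"ax":0,"ay":0,"az":0,"dx":0,"dy":0,"dz":-1.85,"grip":-1}
    - {"ax":0,"ay":0,"az":0,"dx":0,"dy":0,"dz":-1.85,"grip":-1}
    - {"ax":0,"ay":0,"az":0,"dx":0,"dy":0,"dz":-1.85,"grip":-1}

```text
time_s: 12.0
eef_pos: [0.4983, -0.2417, 0.1007]
orientation: [-0.001, 0.999, -0.043, 0.0]
force: [4.3, 3.6, -10.7]
finger_gap: 0.0229
grasp_force: 59.2
```

Knob lifted about 17 mm; the 10.7 N matches the spring at that height. Now I'll turn it.

jog_arm:
  motion:
    - {"ax":0,"ay":0,"az":0,"dx":0,"dy":0,"dz":-0.1,"grip":-1}
    - {"ax":0,"ay":0,"az":-0.05,"dx":0,"dy":0,"dz":-0.1,"grip":-1}
    - {"ax":0,"ay":0,"az":-0.14,"dx":0,"dy":0,"dz":-0.1,"grip":-1}
    - {"ax":0,"ay":0,"az":-0.23,"dx":0,"dy":0,"dz":-0.1,"grip":-1}
    - {"ax":0,"ay":0,"az":-0.32,"dx":0,"dy":0,"dz":-0.1,"grip":-1}
    - {"ax":0,"ay":0,"az":-0.41,"dx":0,"dy":0,"dz":-0.1,"grip":-1}
    - {"ax":0,"ay":0,"az":-0.5,"dx":0,"dy":0,"dz":-0.1,"grip":-1}
    - {"ax":0,"ay":0,"az":-0.59,"dx":0,"dy":0,"dz":-0.1,"grip":-1}
    - {"ax":0,"ay":0,"az":-0.68,"dx":0,"dy":0,"dz":-0.1,"grip":-1}
    - {"ax":0,"ay":0,"az":-0.7,"dx":0,"dy":0,"dz":-0.1,"grip":-1}
    - {"ax":0,"ay":0,"az":-0.7,"dx":0,"dy":0,"dz":-0.1,"grip":-1}

```text
time_s: 12.92
eef_pos: [0.4987, -0.2421, 0.1017]
orientation: [-0.001, 0.953, 0.303, 0.001]
force: [4.2, 3.1, -10.2]
finger_gap: 0.0233
grasp_force: 59.4
```

jog_arm:
  motion:
    - {"ax":0,"ay":0,"az":-0.09,"dx":0,"dy":0,"dz":0,"grip":-1}
    - {"ax":0,"ay":0,"az":-0.18,"dx":0,"dy":0,"dz":0,"grip":-1}
    - {"ax":0,"ay":0,"az":-0.27,"dx":0,"dy":0,"dz":0,"grip":-1}
    - {"ax":0,"ay":0,"az":-0.36,"dx":0,"dy":0,"dz":0,"grip":-1}
    - {"ax":0,"ay":0,"az":-0.45,"dx":0,"dy":0,"dz":0,"grip":-1}
    - {"ax":0,"ay":0,"az":-0.54,"dx":0,"dy":0,"dz":0,"grip":-1}
    - {"ax":0,"ay":0,"az":-0.63,"dx":0,"dy":0,"dz":0,"grip":-1}
    - {"ax":0,"ay":0,"az":-0.7,"dx":0,"dy":0,"dz":0,"grip":-1}
    - {"ax":0,"ay":0,"az":-0.7,"dx":0,"dy":0,"dz":0,"grip":-1}
    - {"ax":0,"ay":0,"az":-0.7,"dx":0,"dy":0,"dz":0,"grip":-1}

```text
time_s: 13.75
eef_pos: [0.4991, -0.2421, 0.1019]
orientation: [-0.0, 0.792, 0.611, 0.002]
force: [6.3, 2.6, -10.9]
finger_gap: 0.0233
grasp_force: 59.7
```

Run:
```python
from h import *
p,r,s=Rt(); x=r.as_matrix()[:,0]; print(p.round(4),np.arctan2(x[1],x[0]),s["qpos"].round(2),s["force"].round(1),s["moment"].round(2))
im,dep=imaging.snapshot("scene"); c=cv2.resize(im[100:230,160:340],None,fx=4,fy=4); cv2.imwrite("pics/s4.png",c[:,:,::-1])
```

```text
[ 0.4991 -0.2421  0.1019] 1.314552743149773 [ 1.09  0.65 -0.91  1.89  0.64  0.92 -0.38] [  6.3   2.6 -10.9] [ 0.77 -1.6   0.  ]
```

View pics/s4.png

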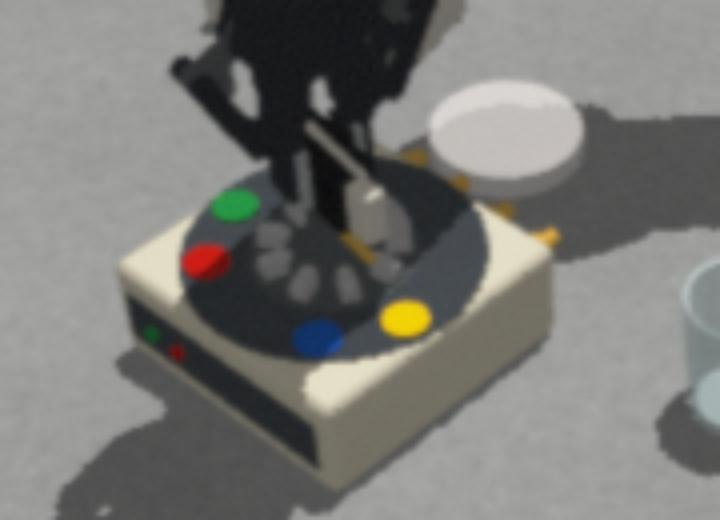

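The pointer (370,205 in the crop) aims at the yellow disc (405,318), yaw +1.40 from the start. Lowering to about 2 mm above home, then letting go.

jog_arm:
  motion:
    - {"ax":0,"ay":0,"az":0,"dx":0,"dy":0,"dz":0.5,"grip":-1}
    - {"ax":0,"ay":0,"az":0,"dx":0,"dy":0,"dz":1,"grip":-1}
    - {"ax":0,"ay":0,"az":0,"dx":0,"dy":0,"dz":1.4,"grip":-1}
    - {"ax":0,"ay":0,"az":0,"dx":0,"dy":0,"dz":1.6,"grip":-1}
    - {"ax":0,"ay":0,"az":0,"dx":0,"dy":0,"dz":1.7,"grip":-1}
    - {"ax":0,"ay":0,"az":0,"dx":0,"dy":0,"dz":1.7,"grip":-1}
    - {"ax":0,"ay":0,"az":0,"dx":0,"dy":0,"dz":1.7,"grip":-1}

```text
time_s: 14.38
eef_pos: [0.4992, -0.2421, 0.0853]
orientation: [0.0, 0.792, 0.611, 0.001]
force: [3.9, 3.7, -7.1]
finger_gap: 0.0235
grasp_force: 60.3
```

jog_arm:
  motion:
    - {"ax":0,"ay":0,"az":0,"dx":0,"dy":0,"dz":0.1,"grip":-1}
    - {"ax":0,"ay":0,"az":0,"dx":0,"dy":0,"dz":0.1,"grip":0}
    - {"ax":0,"ay":0,"az":0,"dx":0,"dy":0,"dz":0.1,"grip":1}
    - {"ax":0,"ay":0,"az":0,"dx":0,"dy":0,"dz":0.1,"grip":1}
    - {"ax":0,"ay":0,"az":0,"dx":0,"dy":0,"dz":0.1,"grip":1}
    - {"ax":0,"ay":0,"az":0,"dx":0,"dy":0,"dz":0.1,"grip":1}
    - {"ax":0,"ay":0,"az":0,"dx":0,"dy":0,"dz":0.1,"grip":1}
    - {"ax":0,"ay":0,"az":0,"dx":0,"dy":0,"dz":-2,"grip":1}
    - {"ax":0,"ay":0,"az":0,"dx":0,"dy":0,"dz":-5,"grip":1}
    - {"ax":0,"ay":0,"az":0,"dx":0,"dy":0,"dz":-9,"grip":1}
    - {"ax":0,"ay":0,"az":0,"dx":0,"dy":0,"dz":-13,"grip":1}
    - {"ax":0,"ay":0,"az":0,"dx":0,"dy":0,"dz":-15,"grip":1}
    - {"ax":0,"ay":0,"az":0,"dx":0,"dy":0,"dz":-15,"grip":1}
    - {"ax":0,"ay":0,"az":0,"dx":0,"dy":0,"dz":-15,"grip":1}

```text
time_s: 15.55
eef_pos: [0.4985, -0.2436, 0.2365]
orientation: [0.001, 0.792, 0.61, 0.0]
force: [0.0, -0.2, -1.1]
finger_gap: 0.0853
grasp_force: 0.0
```

Run:
```python
from h import *
p,r,s=Rt(); print(p.round(4),s["time_s"],s["force"].round(1))
info=imaging.camera_info("wrist"); im,dep=imaging.snapshot("wrist")
v,u=np.nonzero(dep>0); K=np.array(info["mtx"]);T=np.array(info["T"])
P=np.c_[u,v,np.ones(len(u))]@np.linalg.inv(K).T*[1,-1,-1]*dep[v,u][:,None]; P=P@T[:3,:3].T+T[:3,3]
k=(abs(P[:,2]-.12)<.02)&(np.linalg.norm(P[:,:2]-[.499,-.242],axis=1)<.07); 
zt=np.median(P[k][:,2]); k&=abs(P[:,2]-zt)<.006; Q=P[k][:,:2].astype(np.float32)
l=cv2.fitLine(Q,cv2.DIST_L2,0,.01,.01).ravel(); print(len(Q),"top z",zt,"angle",np.arctan2(l[1],l[0]),Q.mean(0))
sc,_=imaging.snapshot("scene")
c=np.vstack([cv2.resize(im[40:300,120:520],(600,300))[:, :],cv2.resize(sc[90:400,140:560],(600,300))])
cv2.imwrite("pics/f.png",c[:,:,::-1])
```

```text
[ 0.4985 -0.2436  0.2365] 15.55 [ 0.  -0.2 -1.1]
1799 top z 0.11664021811274333 angle 1.319195 [ 0.4977661  -0.24159132]
```

View pics/f.png

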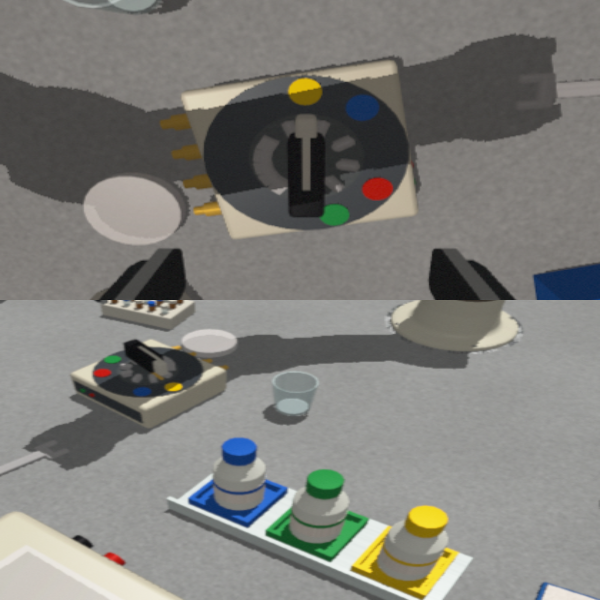

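The upper view shows the pointer (306,125) aimed straight at the yellow disc (305,92). The knob's top is at z = 0.1166, the same as at the start, so it is fully home. The lower view shows the yellow bottle upright in its tray, with the other bottles and the beaker untouched. Handing in.

```bash
python3 -c "
from cell import env
print(env.finish_job())"
```

```text
the job is handed in; nothing more can be done
None
```

The job is handed in at about 15.7 s: the yellow bottle stands released in the yellow cradle, and the selector knob is fully home in the notch at the yellow mark. The blue and green bottles and the beaker were left where they were.

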